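# Set a specimen bar on its flat and hold the enabling switch at half travel

### The job

Get the round specimen bar ready for reading: roll it along its bed, without lifting it out, until it rests on its milled flat. Then, and not before, press the mushroom head of the spring-loaded enabling switch half-way down (10 mm of its 20 mm, the dark ring on the stem level with the collar; never right down) and finish while still holding it there with the gripper, as a dead-man switch needs. Do not press the low reset button, and leave the other things where they stand.

Things in the scene. Friction and masses are not known exactly. Their poses are not given: they have to be found in the camera images.
- bed: reading bed, fixed to the worktop: a shallow grey metal tray, 216 long (its y) and 132 wide (its x), floor 6 above the worktop, inside 200 long and 120 wide, lips all round 14 above the worktop (8 above its floor), four small screw tabs on the long sides, 4 high with screw heads to 7. Origin under its centre, on the worktop; x across, y along, z up. The bar rolls along the bed's y
- bar: specimen bar lying across the bed: plain polished aluminium round bar, 36 diameter, 90 long, about 0.25 kg, ends chamfered, each with a dark dot; one flat is milled along its whole length. Origin on its axis at mid-length; x along the bar, -z square out of the flat, so +z points straight up when it rests on its flat. Axis 24 above the worktop on its round side, 20 on its flat
- bar_flat (a point): centre of the bar's flat (23 wide, 14 from the axis); it starts facing up and to one end of the bed. The bar is balanced and stays where it is left. Pushed slowly at mid-height it rolls without slipping, 18 of travel per radian, and drops onto the flat by itself once the flat faces within 39 degrees of straight down
- bar_inlay (a point): centre of a small dark inlay strip (30 x 8), in the round side across from the flat; on top when the bar rests on its flat
- enabler: enabling switch, fixed to the worktop: grey square block 58 x 58 x 30 with a steel collar (34 diameter, top 42 above the worktop), out of which a steel stem (16 diameter) rises to a black mushroom head. Origin under the block's centre, on the plunger's axis; z up
- plunger_top (a point): centre of the top of the enabling switch's mushroom head, the point to press: head 38 diameter (flat for the middle 32), 14 thick, its top 80 above the worktop when released; it goes straight down when pressed
- plunger (a joint): how far the mushroom head is pressed, m: 0 released, 0.020 right down; spring-loaded, it starts to give at about 4 N, needs about 8 N at half travel and 12 N right down, and springs back when let go. A thin dark ring round the stem is level with the top of the collar at half travel (0.010)
- reset_base: reset button, fixed to the worktop: a low round grey housing 40 diameter, 12 high, with a small flat black button (24 diameter, top 21 above the worktop). It and the enabling switch may stand either way round. Not to be pressed. Origin under its centre
- reset (a joint): travel of the reset button, m: 0 released, 0.005 pressed
- petri: round closed petri dish, 90 diameter, 15 high; origin at the centre of its underside; to be left where it is
- bottle: small screw-cap bottle, 46 diameter, 90 high; origin at the centre of its underside; to be left where it is
- beaker: small clear beaker, 44 diameter, 58 high; origin at the centre of its underside; to be left where it is
- stopper: tapered stopper standing on the worktop, 24 diameter, 24 high; origin at the centre of its underside; to be left where it is

How it is judged (in metres and radians):
On the way, in this order (a step that is already met when the one before it is completed fails the run):
1. the bar rests on its flat in the bed (angle between bar's own z axis and vertical below 0.12 rad and z of bar in the frame of bed between 0.017 and 0.0225 m and y of bar in the frame of bed between -0.1 and 0.1 m and x of bar in the frame of bed between -0.05 and 0.05 m), for 0.3 s.
2. the enabling switch is held half-way down, the bar still on its flat (all of step 1 and value of joint plunger between 0.007 and 0.013 m), for 0.5 s.
At the end, for the whole second after the job is handed in: the bar lies at rest in the bed on its flat (its +z axis within 0.12 rad of vertical), and the fingers still hold the enabling plunger between 7 and 13 mm down, pressing it with more than 2 N (all of step 2 and contact force between the fingers and enabler above 2 N and linear speed of bar below 0.02 m/s and value of joint reset below 0.002 m); the arm keeps its last pose, push and grip.
It fails at once if the bar is lifted out of its bed (its axis more than 16 mm above where it rolls) (z of bar in the frame of bed above 0.04 m).
It fails at once if the enabling switch is pressed (over 4 mm) before the bar rests on its flat (value of joint plunger above 0.004 m and not (angle between bar's own z axis and vertical below 0.12 rad and z of bar in the frame of bed between 0.017 and 0.0225 m and y of bar in the frame of bed between -0.1 and 0.1 m and x of bar in the frame of bed between -0.05 and 0.05 m)).
It fails at once if the enabling switch is pressed right down (over 18 mm) (value of joint plunger above 0.018 m).
It fails at once if the reset button is pressed (value of joint reset above 0.002 m).
It fails at once if another thing (petri dish, bottle, beaker, stopper) is moved more than 30 mm (distance of any of petri, bottle, beaker, stopper from where it was at the start of the episode above 0.03 m).
It also fails if it takes over 38 s, if anything falls off the work surface, if the arm or the gripper's body presses on something with over 40 N, if the wrist force passes 120 N, or if a joint passes its speed limit or range.

### The arm

A 6-joint arm with a two-finger parallel gripper is mounted at the origin on a cart in front of the work surface, level with it; the furniture and walls round the work are solid. World frame = base frame: x ahead of the robot, y to its left, z up, the work surface at z = 0. Lengths are in mm, angles in rad, forces in N, time in s.
With the tool pointing down it reaches from about 350 to 975 mm from the base axis. Payload 7.1 kg.
Tool frame: the origin (TCP) lies on the centre line of the jaws, within the pads' length; the fingertips stand 25 mm ahead of it and the grasp point (between the pads) lies 6 mm ahead of it; z points along the fingers, y is the line along which they close (so a half turn about z gives the same grasp; the last joint's range is limited). The gripper opens to 88 mm and grips with 3 to 60 N. Pads are 20 mm wide; open, the fingers measure 115 mm over their backs; the gripper's body (75 mm by 178 mm) begins 61 mm behind the grasp point.
Start: joints at [-1.155, 0.423, 1.63, -0, 1.089, -0.019], TCP at [263.283, -566.822, 247.675] pointing down, gripper open.
Joint ranges: [-3, 3], [-0.9, 2.11], [0.09, 2.58], [-1.31, 4.45], [0.11, 2.69], [-2.54, 2.54]. Speed limits (rad/s): [2.39, 2.39, 3.01, 3.14, 3.14, 3.14].

### API

Orientations are given as a rotation vector (axis times angle).
In Python, from plant import * gives the robot as it stands.
- The arm moves only by the tool move_arm, never from a script. Its argument "deltas" is one flat list of numbers, 4 for each row, row after row: the shift along the tool's x, y, z in mm, then the turn about the tool's z in degrees. A call has exactly 10 rows; each row is the pose to reach, as a shift and turn from the pose commanded when the call began, along the tool's axes at that moment; what a row does not reach only later rows make up. A row lasts 1/12 s, in which the tool goes at most 41.7 mm and 7.16 degrees, less where a joint would pass 70% of its speed; a pose out of reach is approached as far as the arm can. A call with a gripper value outside its range is refused whole. "claw" is the opening, from 0 (shut) to 1 (fully open), set as the call begins (left out, the last holds). The fingers move at their own pace and stop on an object; "force" is the grip in N (left out, the last holds). Time passes only in rows, so rows that repeat a pose let the fingers close, or fill a call up. It gives the time, the measured TCP pose, the force, the opening and the grip force at its end, in the units of the state.
- sense(): the state, without advancing time (a new reading comes with each control period).
- capture(name): name is "side" or "top"; returns the picture (400x640x3 uint8, red, green, blue); there is no depth.
- camera_info(name): a dict with "fovy" (degrees; the focal length in pixels is half the picture's height over the tangent of half this angle, whatever the lens; pixels are square), "cx", "cy" (the principal point, pixels), "R" (3x3) and "t" (3): a world point X has camera coordinates R X + t. Camera axes: x right, y down, z forward; pixel columns grow to the right and rows downward; lengths in mm; the calibration is good to about 2 mm. A picture is of the moment at which its call begins. camera_info takes no time and is no camera call.
- job_done(): hands the job in; it is judged then, once.
The state is a dict: "clock": time; "joint_pos": joint angles; "joint_vel": joint speeds; "effort": joint torques, N m; "position": TCP position; "ee_rot": TCP orientation; "force": force on the tool from outside, world axes, zero at the start; "moment": the same for the moment, N m; "finger_gap": finger opening in mm; "grasp_force": force on a finger pad.
Only numpy, scipy, OpenCV 4.12 (cv2) and the standard library are available. Lean on these libraries where they do the work, as an engineer would, in place of code of your own. Each camera call takes 0.05 s, during which the arm holds its last target. There are 200 camera calls.

## Working session

There is one attempt and no reset: what is moved stays moved. The work goes in short steps, Python scripts to look and compute and a tool call to move; the robot and the scene stay as the last step left them, time stands still between calls to the robot, and variables do not carry over. Pictures are saved under pics/ and viewed, at most 10 in all, crops included, and the job is handed in when it is done.

Besides the shell and the picture viewer there is one more tool, called after ">>>" by a JSON object that holds its "api" and its "payload", one argument or row to a line. move_arm: Moves the arm, as the interface text tells. Its arguments: {"type":"object","properties":{"deltas":{"type":"array","items":{"type":"number"}},"claw":{"type":"number"},"force":{"type":"number"}},"required":["deltas"]}

```bash
mkdir -p pics; python3 - <<'E'
from plant import *
import cv2
for n in("top","side"):
    cv2.imwrite(f"pics/{n}0.png",capture(n)[:,:,::-1]); print(camera_info(n))
s=sense();print(s["clock"],s["position"],s["ee_rot"],s["finger_gap"])
E
```

```text
{'fovy': 44.742863368656664, 'cx': 318.1644871840632, 'cy': 202.03386217107885, 'R': array([[ 0.02964173, -0.99955027,  0.00454054],
       [-0.99524097, -0.02993518, -0.09273243],
       [ 0.09282665, -0.00177018, -0.99568071]]), 't': array([  66.105648  ,  495.64428468, 1390.5459764 ])}
{'fovy': 57.72082308395252, 'cx': 318.869449094776, 'cy': 196.66008615917116, 'R': array([[ 0.78728958, -0.61639971, -0.01505027],
       [-0.29767355, -0.35859755, -0.88475887],
       [ 0.53996812,  0.70104151, -0.465806  ]]), 't': array([-344.80671964,  264.96035601,  539.20512669])}
0.1 [ 263.09417561 -566.39858236  246.97546908] [-3.06628058e+00 -6.77332657e-01  4.30774847e-04] 88.00070590484572
```

View pics/top0.png

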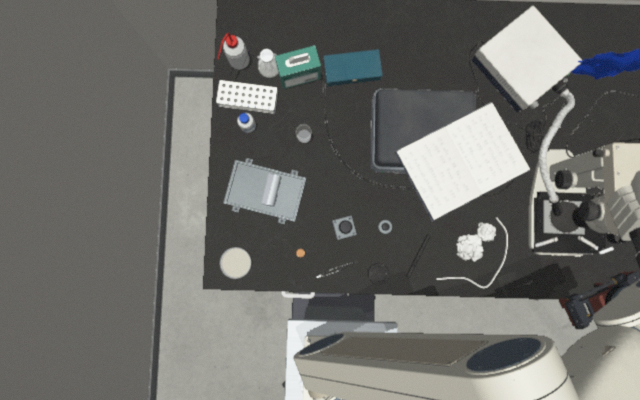

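View pics/side0.png

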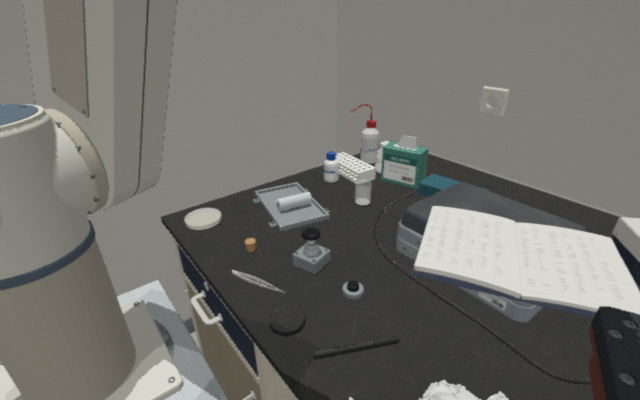

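The top view shows the bed at about (265,190) with the bar at (271,190), the enabler at (345,227) and the reset button at (386,227). The petri dish is at (235,263) and the stopper at (300,253). The side view has the bar at (294,201), the mushroom head at (311,235) and the reset button at (353,288). I'll zoom in next.

```bash
cat > h.py <<'E'
import numpy as np, cv2
from plant import *
def K(n):
    c=camera_info(n);f=200/np.tan(np.radians(c["fovy"]/2));return f,c
def ray(n,u,v,z):
    f,c=K(n);R=np.array(c["R"]);o=-R.T@c["t"];d=R.T@np.array([(u-c["cx"])/f,(v-c["cy"])/f,1]);return o+d*(z-o[2])/d[2]
def proj(n,X):
    f,c=K(n);p=np.array(c["R"])@np.array(X,float)+c["t"];return np.array([c["cx"]+f*p[0]/p[2],c["cy"]+f*p[1]/p[2]])
def crop(n,img,u0,v0,w,h,k,out):
    cv2.imwrite(out,cv2.resize(img[v0:v0+h,u0:u0+w,::-1],None,fx=k,fy=k,interpolation=cv2.INTER_CUBIC))
E
python3 - <<'E'
from h import *
a=cv2.imread("pics/top0.png")[:,:,::-1];b=cv2.imread("pics/side0.png")[:,:,::-1]
A=cv2.resize(a[150:245,215:410],None,fx=4,fy=4,interpolation=cv2.INTER_CUBIC)
B=cv2.resize(b[170:305,235:375],None,fx=4,fy=4,interpolation=cv2.INTER_CUBIC)
cv2.imwrite("pics/a.png",A[:,:,::-1]);cv2.imwrite("pics/b.png",B[:,:,::-1])
for nm,u,v,z in(("bedc",265,190,14),("bar",271,190,42),("enab",345,227,80),("reset",386,227,21),("stop",300,253,24),("petri",235,263,15),("beaker",304,133,58)): print(nm,ray("top",u,v,z).round())
for nm,u,v,z in(("head",311,233,80),("reset",353,286,21)): print(nm,ray("side",u,v,z).round())
E
```

```text
bedc [525. 238.  14.]
bar [522. 217.  42.]
enab [421.   4.  80.]
reset [ 427. -118.   21.]
stop [345. 129.  24.]
petri [310. 316.  15.]
beaker [688. 128.  58.]
head [416.  -5.  80.]
reset [ 422. -123.   21.]
```

View pics/a.png

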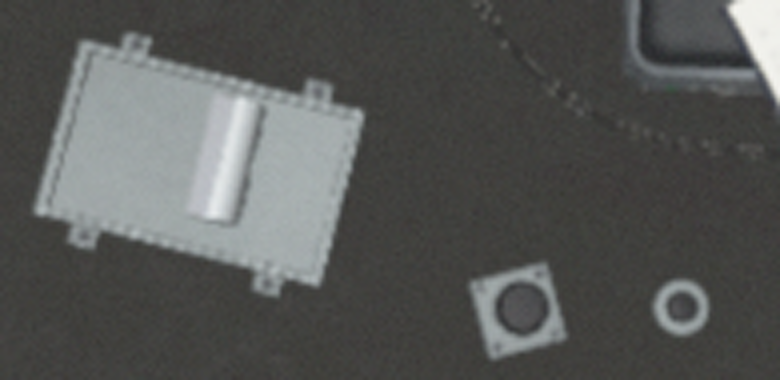

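View pics/b.png

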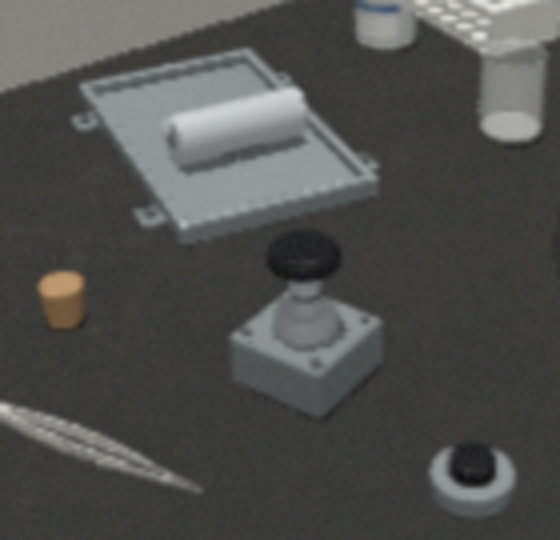

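The top crop shows the bed corners at crop px (85,42), (362,110), (320,285) and (37,213). The bar has a uniform grey band on its left (+y) side, probably the flat, with gradually shaded round metal to the right of it. The side crop shows the switch head at (304,255) and the low reset button at (473,463). Next I'll fit the poses and check the shading across the bar.

```bash
python3 - <<'E'
from h import *
g=lambda x,y:(215+(x+.5)/4-.5,150+(y+.5)/4-.5)
C=[ray("top",*g(*p),14) for p in((85,42),(362,110),(320,285),(37,213))]
C=np.array(C)[:,:2];print(C.round(),"sides",[np.linalg.norm(C[i]-C[i-1]).round() for i in range(4)])
c=C.mean(0);d=(C[0]-C[1])+(C[3]-C[2]);d/=np.linalg.norm(d);print("c",c,"long dir(+y-ish)",d,np.degrees(np.arctan2(d[1],d[0])))
e=np.array([d[1],-d[0]]);print("cross",e)
# rectified profile across bar at z=30 plane
im=cv2.imread("pics/top0.png").astype(float).mean(2)
for z in (24,):
  for s in(-30,-15,0,15,30):
    row=[]
    for l in range(-60,30,3):
        p=proj("top",[*(c+d*l+e*s),z]);row.append(int(cv2.getRectSubPix(im.astype(np.float32),(1,1),tuple(map(float,p)))[0,0]))
    print(s,row)
# head from both cameras: head outline centres
for p in((522,308),):print("head",ray("top",*g(*p),76))
h=lambda x,y:(235+(x+.5)/4-.5,170+(y+.5)/4-.5)
print(ray("side",*h(304,252),76)); print("block",ray("top",*g(518,311),30))
print("reset",ray("top",*g(681,307),17))
print("enab proj",[proj("top",[421,4,z]) for z in(80,30)])
E
```

```text
[[611. 327.]
 [567. 121.]
 [437. 148.]
 [484. 356.]] sides [np.float64(131.0), np.float64(210.0), np.float64(132.0), np.float64(214.0)]
c [524.56845922 238.15594429] long dir(+y-ish) [0.21418343 0.97679346] 77.6323746911383
cross [ 0.97679346 -0.21418343]
-30 [172, 171, 169, 169, 169, 169, 162, 131, 117, 147, 175, 195, 212, 224, 228, 214, 195, 192, 190, 187, 177, 169, 165, 167, 167, 165, 165, 163, 164, 164]
-15 [172, 170, 170, 170, 171, 169, 163, 137, 118, 144, 173, 195, 211, 223, 226, 213, 195, 191, 191, 190, 179, 169, 164, 162, 164, 165, 163, 164, 164, 163]
0 [171, 171, 170, 172, 169, 167, 165, 149, 132, 144, 172, 193, 209, 221, 223, 212, 197, 191, 189, 187, 181, 170, 163, 162, 162, 162, 162, 162, 163, 163]
15 [171, 170, 171, 171, 171, 169, 165, 152, 128, 138, 169, 191, 207, 220, 223, 210, 195, 190, 189, 187, 181, 168, 162, 162, 164, 164, 162, 161, 162, 162]
30 [167, 168, 170, 169, 168, 169, 166, 137, 105, 133, 168, 187, 203, 218, 222, 208, 193, 189, 188, 187, 182, 170, 164, 161, 160, 162, 159, 162, 158, 159]
head [421.96627424   3.83422999  76.        ]
[419.30117426   1.24974553  76.        ]
block [421.74979159   3.95967348  30.        ]
reset [ 428.74583741 -115.23067142   17.        ]
enab proj [array([345.14292239, 226.91004374]), array([344.10458361, 227.63489435])]
```

>>> {"api": "move_arm", "payload": {
  "deltas": [35, -37, 0, -6, 70, -74, 0, -12, 105, -111, 0, -18, 140, -148, 0, -24, 170, -180, 0, -30, 200, -212, 0, -36, 230, -243, 0, -42, 258, -272, 0, -47, 280, -296, 0, -50, 300, -317, 0, -53],
  "claw": 0,
  "force": 30
}}

```text
clock: 0.93
position: [395.5, -169.7, 247.6]
ee_rot: [-2.441, -1.978, -0.0]
force: [0.7, 0.2, -0.3]
finger_gap: 24.4
grasp_force: 0.0
```

```bash
cat >> h.py <<'E'
from scipy.spatial.transform import Rotation as Rn
def to(X):
    s=sense();M=Rn.from_rotvec(s["ee_rot"]).as_matrix();p=np.array(s["position"])
    print("t",round(s["clock"],2),"p",p.round(1),"yaw",np.degrees(np.arctan2(M[1,0],M[0,0])).round(1),"zax",M[:,2].round(3),"F",np.round(s["force"],1),"gap",round(s["finger_gap"],1),"tool delta",(M.T@(np.array(X)-p)).round(1))
c=np.array([524.6,238.2]);d=np.array([.2142,.9768]);e=np.array([.9768,-.2142])
def bed(l,s,z): return [*(c+l*d+s*e),z]
E
python3 -c "
from h import *
to(bed(-58,2,150))"
```

```text
t 0.93 p [ 395.5 -169.7  247.6] yaw 78.0 zax [-0.  0. -1.] F [ 0.7  0.2 -0.3] gap 24.4 tool delta [367.8  43.4  97.7]
```

>>> {"api": "move_arm", "payload": {
  "deltas": [35, 4, 0, 0, 75, 9, 0, 0, 115, 14, 0, 0, 155, 19, 0, 0, 195, 24, 0, 0, 235, 29, 0, 0, 270, 34, 10, 0, 305, 38, 30, 0, 330, 41, 50, 0, 345, 43, 70, 0]
}}

```text
clock: 1.77
position: [510.6, 159.5, 176.9]
ee_rot: [2.441, 1.978, 0.002]
force: [-0.0, -0.5, 0.2]
finger_gap: 0.3
grasp_force: 0.0
```

```bash
python3 -c "
from h import *
to(bed(-60,2,37))"
```

```text
t 1.77 p [510.6 159.5 176.9] yaw 78.0 zax [ 0.001  0.001 -1.   ] F [-0.  -0.5  0.2] gap 0.3 tool delta [ 19.7  -1.2 139.9]
```

>>> {"api": "move_arm", "payload": {
  "deltas": [5, 0, 20, 0, 10, 0, 40, 0, 13, -1, 60, 0, 13, -1, 75, 0, 13, -1, 85, 0, 13, -1, 95, 0, 13, -1, 100, 0, 13, -1, 100, 0, 13, -1, 100, 0, 13, -1, 100, 0]
}}

```text
clock: 2.6
position: [512.2, 169.6, 78.4]
ee_rot: [2.443, 1.975, 0.002]
force: [0.3, -0.7, -0.7]
finger_gap: 0.2
grasp_force: 0.0
```

```bash
python3 -c "
from h import *
to(bed(-60,2,37))
for n,u,v in(('side',235,150),('top',215,150)):
    im=capture(n); crop(n,im,u,v,140,100,4,'pics/d_%s.png'%n)
a=cv2.imread('pics/d_side.png');b=cv2.imread('pics/d_top.png');cv2.imwrite('pics/d.png',cv2.resize(np.vstack([a,b]),(420,600),interpolation=cv2.INTER_AREA))
print('bar line top proj',proj('side',bed(-17,2,24)),proj('side',bed(-60,2,13)))
"
```

```text
t 2.6 p [512.2 169.6  78.4] yaw 77.9 zax [ 0.001  0.    -1.   ] F [ 0.3 -0.7 -0.7] gap 0.2 tool delta [ 9.7 -0.6 41.4]
bar line top proj [292.62831548 199.95263953] [299.09665992 210.7300198 ]
```

View pics/d_side.png

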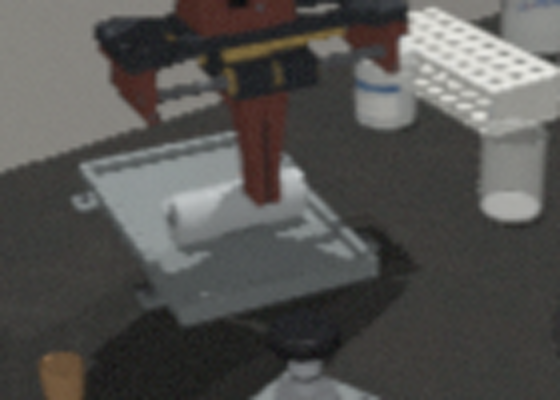

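The closed fingers sit behind the bar on the -y side, with the tip at crop (265,203), clear of everything. Next I'll lower them and approach the bar.

>>> {"api": "move_arm", "payload": {
  "deltas": [0, 0, 10, 0, 0, 0, 20, 0, 0, 0, 30, 0, 0, 0, 36, 0, 0, 0, 40, 0, 3, 0, 40, 0, 6, 0, 40, 0, 10, 0, 40, 0, 14, 0, 40, 0, 18, 0, 40, 0]
}}

```text
clock: 3.53
position: [515.8, 187.8, 38.1]
ee_rot: [2.443, 1.975, 0.002]
force: [0.2, 0.2, -0.7]
finger_gap: 0.3
grasp_force: 0.0
```

>>> {"api": "move_arm", "payload": {
  "deltas": [2, 0, 0, 0, 4, 0, 0, 0, 6, 0, 0, 0, 8, 0, 0, 0, 10, 0, 0, 0, 12, 0, 0, 0, 14, 0, 0, 0, 16, 0, 0, 0, 18, 0, 0, 0, 20, 0, 0, 0]
}}

```text
clock: 4.37
position: [519.6, 206.9, 37.6]
ee_rot: [-2.443, -1.975, 0.0]
force: [-0.4, 0.2, -0.0]
finger_gap: 0.7
grasp_force: 0.0
```

```bash
python3 -c "
from h import *
to(bed(-45,2,37))
for n,u,v in(('side',235,150),):
    im=capture(n); crop(n,im,u,v,140,100,4,'pics/e_%s.png'%n)
"
```

```text
t 4.37 p [519.6 206.9  37.6] yaw 77.9 zax [-0. -0. -1.] F [-0.4  0.2 -0. ] gap 0.7 tool delta [-13.3   0.1   0.6]
```

View pics/e_side.png

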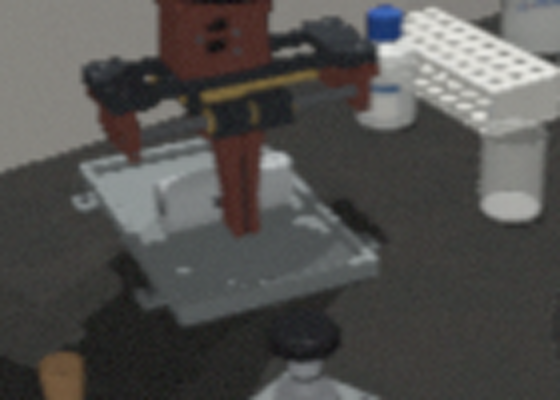

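The bar is rolling ahead of the fingers; its end is at crop (165,205). I'll keep pushing.

>>> {"api": "move_arm", "payload": {
  "deltas": [2, 0, 0, 0, 4, 0, 0, 0, 6, 0, 0, 0, 8, 0, 0, 0, 10, 0, 0, 0, 12, 0, 0, 0, 14, 0, 0, 0, 16, 0, 0, 0, 18, 0, 0, 0, 19, 0, 0, 0]
}}

```text
clock: 5.25
position: [523.6, 225.6, 37.7]
ee_rot: [2.443, 1.975, 0.0]
force: [0.1, 0.1, -0.7]
finger_gap: 0.4
grasp_force: 0.0
```

```bash
python3 -c "
from h import *
to(bed(-45,2,37))
for n,u,v in(('side',235,150),('top',215,150)):
    im=capture(n); crop(n,im,u,v,140,100,4,'pics/f_%s.png'%n)
a=cv2.imread('pics/f_side.png');b=cv2.imread('pics/f_top.png');cv2.imwrite('pics/f.png',cv2.resize(np.vstack([a,b]),(420,600),interpolation=cv2.INTER_AREA))
"
```

```text
t 5.25 p [523.6 225.6  37.7] yaw 77.9 zax [ 0.  0. -1.] F [ 0.1  0.1 -0.7] gap 0.4 tool delta [-32.5   0.1   0.7]
```

View pics/f.png

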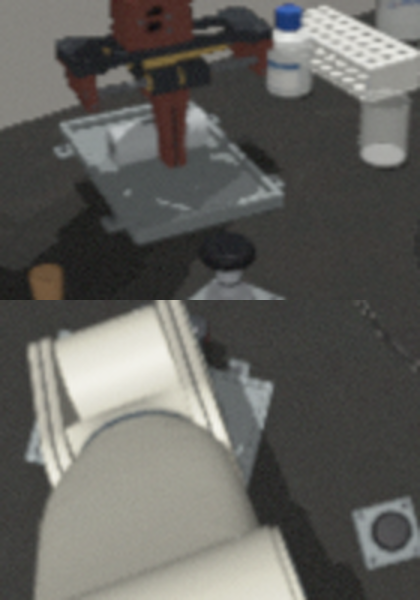

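The arm hides the bar from above, and the side view shows it still upright against the fingers with no clear drop. I'll push a little further, then back off and lift so the view is clear.

>>> {"api": "move_arm", "payload": {
  "deltas": [1, 0, 0, 0, 2, 0, 0, 0, 3, 0, 0, 0, 4, 0, 0, 0, 5, 0, 0, 0, 6, 0, 0, 0, 7, 0, 0, 0, 7, 0, 0, 0, 4, 0, 0, 0, -2, 0, 0, 0]
}}

```text
clock: 6.18
position: [523.2, 223.5, 37.7]
ee_rot: [2.442, 1.976, 0.001]
force: [0.9, 0.3, 0.3]
finger_gap: 0.4
grasp_force: 0.0
```

>>> {"api": "move_arm", "payload": {
  "deltas": [-8, 0, 0, 0, -16, 0, 0, 0, -24, 0, -15, 0, -40, 0, -40, 0, -70, 0, -75, 0, -100, 5, -90, 0, -130, 10, -100, 0, -160, 15, -110, 0, -190, 20, -110, 0, -210, 25, -110, 0]
}}

```text
clock: 7.02
position: [502.8, 10.0, 148.5]
ee_rot: [2.444, 1.973, 0.001]
force: [0.4, 0.1, 0.3]
finger_gap: 0.5
grasp_force: 0.0
```

```bash
python3 -c "
from h import *
to([422,3.5,130])
a=capture('side');b=capture('top')
crop('',a,245,160,100,75,6,'pics/g1.png');crop('',b,225,155,90,70,6,'pics/g2.png')
A=cv2.imread('pics/g1.png')[:420];B=cv2.imread('pics/g2.png');A=cv2.resize(A,(400,280));B=cv2.resize(B,(400,311));cv2.imwrite('pics/g.png',np.vstack([A,B]))
im=b.astype(np.float32).mean(2)
for s in(-30,0,30): print([int(cv2.getRectSubPix(im,(1,1),tuple(map(float,proj('top',bed(l,s,24)))))[0,0]) for l in range(-20,60,3)])
"
```

```text
t 7.02 p [502.8  10.  148.5] yaw 77.8 zax [ 0.001 -0.    -1.   ] F [0.4 0.1 0.3] gap 0.5 tool delta [-23.3 -77.7  18.4]
[160, 159, 160, 161, 162, 162, 161, 159, 140, 120, 133, 161, 182, 201, 217, 229, 233, 227, 216, 204, 186, 165, 157, 160, 161, 161, 159]
[160, 161, 160, 159, 157, 158, 159, 158, 153, 126, 127, 152, 175, 192, 203, 164, 115, 115, 172, 200, 191, 167, 154, 157, 157, 158, 158]
[160, 158, 159, 157, 157, 156, 158, 156, 147, 123, 118, 147, 171, 189, 206, 221, 231, 230, 222, 212, 198, 175, 158, 154, 154, 155, 155]
```

View pics/g.png

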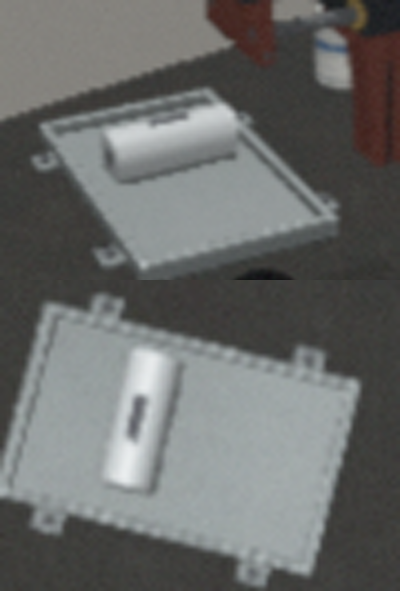

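The dark inlay strip is on top of the bar, at (168,118) in the side half and (137,418) in the top half, so the bar is down on its flat. Now to the switch.

>>> {"api": "move_arm", "payload": {
  "deltas": [-3, -15, 0, 0, -6, -30, 0, 0, -8, -45, 0, 0, -8, -60, 0, 0, -8, -70, 0, 0, -8, -78, 0, 0, -8, -78, 8, 0, -8, -78, 15, 0, -8, -78, 15, 0, -8, -78, 15, 0]
}}

```text
clock: 7.95
position: [426.0, 21.3, 132.0]
ee_rot: [-2.443, -1.975, 0.001]
force: [0.2, 0.9, -0.6]
finger_gap: 0.4
grasp_force: 0.0
```

```bash
python3 -c "
from h import *
to([421.5,3,105])
a=capture('side');crop('',a,260,160,100,110,5,'pics/i.png')
print(proj('side',[421.5,3,80]),proj('side',[421.5,3,42]))"
```

```text
t 7.95 p [426.   21.3 132. ] yaw 77.9 zax [-0.001 -0.    -1.   ] F [ 0.2  0.9 -0.6] gap 0.4 tool delta [-18.8  -0.5  27. ]
[310.92486762 230.20660567] [311.38949671 245.69612442]
```

View pics/i.png

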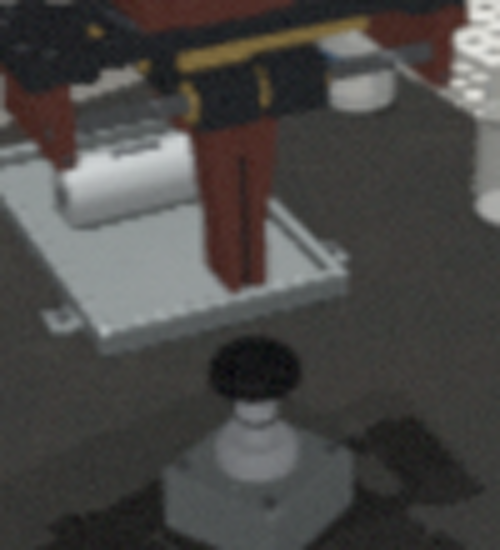

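The tip is at crop (240,288), just behind and above the mushroom head at (255,365). I'll centre it and come down to just above the head.

>>> {"api": "move_arm", "payload": {
  "deltas": [-5, 0, 0, 0, -10, 0, 0, 0, -15, 0, 0, 0, -19, 0, 0, 0, -19, 0, 5, 0, -19, 0, 10, 0, -19, 0, 15, 0, -19, 0, 20, 0, -19, 0, 20, 0, -19, 0, 20, 0]
}}

```text
clock: 8.83
position: [421.3, 2.8, 112.2]
ee_rot: [-2.442, -1.975, 0.001]
force: [-1.3, 0.1, 0.3]
finger_gap: -0.1
grasp_force: 0.0
```

```bash
python3 -c "
from h import *
to([421.5,3,105])"
```

```text
t 8.83 p [421.3   2.8 112.2] yaw 77.9 zax [-0.001  0.    -1.   ] F [-1.3  0.1  0.3] gap -0.1 tool delta [0.2 0.1 7.2]
```

Next, I'll go down until contact, then partway into the press.

>>> {"api": "move_arm", "payload": {
  "deltas": [0, 0, 2, 0, 0, 0, 4, 0, 0, 0, 6, 0, 0, 0, 8, 0, 0, 0, 10, 0, 0, 0, 11, 0, 0, 0, 12, 0, 0, 0, 13, 0, 0, 0, 13, 0, 0, 0, 13, 0]
}}

```text
clock: 9.67
position: [421.8, 2.7, 99.8]
ee_rot: [2.443, 1.975, 0.0]
force: [-1.1, 0.3, 5.3]
finger_gap: 0.6
grasp_force: 3.1
```

```bash
python3 -c "
from h import *
to([421.5,3,95]);capture('side');to([421.5,3,95]);capture('side');to([421.5,3,95])"
```

```text
t 9.67 p [421.8   2.7  99.8] yaw 77.9 zax [ 0.  0. -1.] F [-1.1  0.3  5.3] gap 0.6 tool delta [ 0.2 -0.3  4.8]
t 9.72 p [421.8   2.7  99.8] yaw 77.9 zax [ 0.  0. -1.] F [-0.7  1.8  5.9] gap 0.5 tool delta [ 0.2 -0.3  4.8]
t 9.77 p [421.8   2.7  99.9] yaw 77.9 zax [ 0.  0. -1.] F [-0.6  1.   6.3] gap 0.4 tool delta [ 0.2 -0.4  4.9]
```

The force of about 6 N fits about 5 mm of travel, so 5 mm more.

>>> {"api": "move_arm", "payload": {
  "deltas": [0, 0, 1, 0, 0, 0, 2, 0, 0, 0, 3, 0, 0, 0, 4, 0, 0, 0, 5, 0, 0, 0, 5, 0, 0, 0, 5, 0, 0, 0, 5, 0, 0, 0, 5, 0, 0, 0, 5, 0]
}}

```text
clock: 10.6
position: [421.8, 2.7, 95.0]
ee_rot: [2.443, 1.975, 0.001]
force: [-1.5, 0.2, 9.2]
finger_gap: 0.3
grasp_force: 4.0
```

```bash
python3 -c "
from h import *
to([421.5,3,95])
F=[]
for i in range(8): a=capture('side');F.append(sense()['force'][2])
print(np.mean(F))
A=cv2.resize(a[225:270,285:340,::-1],None,fx=8,fy=8,interpolation=cv2.INTER_CUBIC);B=cv2.resize(a[175:235,250:335,::-1],(440,310),interpolation=cv2.INTER_CUBIC)
cv2.imwrite('pics/j.png',np.hstack([A[:310],B[:310,:350]]))
to([421.5,3,95])"
```

```text
t 10.6 p [421.8   2.7  95. ] yaw 77.9 zax [ 0.  0. -1.] F [-1.5  0.2  9.2] gap 0.3 tool delta [ 0.2 -0.4 -0. ]
7.638303437147896
t 11.0 p [421.8   2.7  95. ] yaw 77.9 zax [ 0.  0. -1.] F [-1.8  1.5  7.3] gap 0.7 tool delta [ 0.2 -0.4  0. ]
```

View pics/j.png

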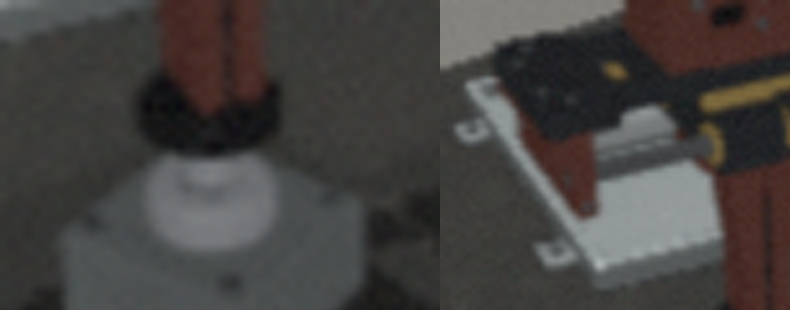

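The fingers press the centre of the head, and the dark ring is level with the collar at (205,185). Force (about 7.6 N) and height (10 mm down) agree, so I'll hold a moment and hand in.

>>> {"api": "move_arm", "payload": {
  "deltas": [0, 0, 0, 0, 0, 0, 0, 0, 0, 0, 0, 0, 0, 0, 0, 0, 0, 0, 0, 0, 0, 0, 0, 0, 0, 0, 0, 0, 0, 0, 0, 0, 0, 0, 0, 0, 0, 0, 0, 0]
}}

```text
clock: 11.83
position: [421.8, 2.7, 95.0]
ee_rot: [2.443, 1.975, 0.001]
force: [-1.5, 0.5, 8.5]
finger_gap: 0.8
grasp_force: 4.0
```

```bash
python3 -c "
from h import *
to([421.5,3,95]);print(job_done())"
```

```text
t 11.83 p [421.8   2.7  95. ] yaw 77.9 zax [ 0.  0. -1.] F [-1.5  0.5  8.5] gap 0.8 tool delta [ 0.2 -0.4  0. ]
the job is handed in; nothing more can be done
None
```

I rolled the bar onto its flat (inlay on top) and handed the job in at 11.8 s with the fingers holding the enabling switch about 10 mm down at about 8 N; no verdict came back.

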